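# Trickle the charging box and hold its sprung hatch for a colleague

### The arm

A 7-joint arm with a two-finger parallel gripper is mounted at the origin on the work surface. World frame = base frame: x ahead of the robot, y to its left, z up, the work surface at z = 0. Lengths are in m, angles in rad, forces in N, time in s.
With the tool pointing down it reaches from about 0.4 to 0.875 m from the base axis. Payload 4.4 kg.
Tool frame: the origin (TCP) lies midway between the tips of the shut fingers; the grasp point (between the pads) lies 19 mm behind it; z points along the fingers, y is the line along which they close (so a half turn about z gives the same grasp; the last joint's range is limited). The gripper opens to 85 mm and grips with 20 to 120 N. Pads are 22 mm wide; open, the fingers measure 114 mm over their backs; the gripper's body (76 mm by 85 mm) begins 54 mm behind the grasp point. The pads swing forward as they close: fully open they stand 13 mm farther back than shut.
Start: joints at [1.215, 0.628, 0.038, 1.517, -0.027, 0.996, -0.02], TCP at [0.186, -0.623, 0.195] pointing down, gripper open.
Joint ranges: [-3.06, 3.06], [-0.37, 2.12], [-1.25, 1.32], [0.18, 2.47], [-1.1, 4.24], [0.23, 1.98], [-2.94, 2.94]. Speed limits (rad/s): [2.57, 2.57, 3.14, 3.14, 3.14, 3.14, 3.14].

### API

Orientations are given as a unit quaternion [w, x, y, z].
In Python, from station import ctrl gives the robot as it stands.
- The arm moves only by the tool arm_command, never from a script. Its argument "series" is one flat list of numbers, 5 for each row, row after row: the gripper's target within -1 to 1 (shut at 1, half-way at 0, fully open at -1), then the shift along the world's x, y, z each as a share of 40 mm, from -1 to 1, then the turn about the world's z as a share of 8 degrees, from -1 to 1. In form: [gripper, x, y, z, roll, gripper, x, y, z, roll, ...]. A call has 1 to 20 rows; each row shifts and turns the commanded pose from where the row before left it; what a row does not reach is not made up. A row lasts 1/8 s, in which the tool goes at most 62.5 mm and 10.7 degrees, less where a joint would pass 70% of its speed; a pose out of reach is approached as far as the arm can. A call with a number of a shift or a turn outside -1 to 1 is refused whole. A call with a gripper value outside its range is refused whole. The fingers move at their own pace and stop on an object; the grip force is fixed at half the most. Time passes only in rows, so rows that do not move let the fingers close. It gives the time, the measured TCP pose, the force, the opening and the grip force at its end, in the units of the state.
- ctrl.get_state(): the state, without advancing time (a new reading comes with each control period).
- ctrl.snapshot(name): name is "scene" or "top"; returns the picture (400x640x3 uint8, red, green, blue); there is no depth.
- ctrl.camera_params(name): a dict with "camera_matrix" (3x3 intrinsics, pixels), "k1" (the pictures are not rectified: a ray, as slopes to the right and down, at radius r is drawn at 1 + k1 r^2 times it, then the intrinsics apply), "xyz" and "attitude" of the camera in the world. Camera axes: x right, y down, z forward; pixel columns grow to the right and rows downward; lengths in m; the calibration is good to about 2 mm. A picture is of the moment at which its call begins. camera_params takes no time and is no camera call.
- ctrl.close_job(): hands the job in; it is judged then, once.
The state is a dict: "t": time; "qpos": joint angles; "joint_velocities": joint speeds; "joint_torque": joint torques, N m; "position": TCP position; "orientation": TCP orientation; "contact_force": force on the tool from outside, world axes, zero at the start; "ft_torque": the same for the moment, N m; "opening": opening from 0.0 (shut) to 1.0 (fully open); "grip_force": force on a finger pad.
Only numpy, scipy, OpenCV 4.12 (cv2) and the standard library are available. Lean on these libraries where they do the work, as an engineer would, in place of code of your own. Each camera call takes 0.05 s, during which the arm holds its last target. There are 200 camera calls.

### The job

Get the battery charging box ready for a colleague to reach in: first slide the charge-rate fader until its grip is level with the steel pointer beside the track, and leave it there. Then take the sprung hatch by its bar and raise it a few degrees past its balance point without letting it spring right open, ease it back, and finish still gripping the bar, holding the hatch still about six degrees below the balance point, with the other things on the bench left where they are.

Things in the scene. Friction and masses are not known exactly. Their poses are not given: they have to be found in the camera images.
- case: Red and black steel charging box fixed to the bench, 220 mm deep (x) x 350 mm wide (y) x 125 mm high. Origin: on the bench, under the middle of its depth (the sides lie at y = -170 and y = +180 mm). Its own -x is the front, facing the robot; z up. The hatch covers y = -170 to +70 mm; a black console with the fader on top fills y = +70 to +180 mm. It may stand turned by up to 0.25 rad.
- hatch (a joint): Angle of the hatch, rad: 0 shut, grows as the front edge rises, stop at 1.3 (fully open). The hatch is a flat metal plate, 180 mm deep x 238 wide x 6 thick, 0.95 kg, hinged along its rear edge (parallel to the case's y axis) and counterbalanced by a spring. Balance point at 0.75 rad (43 degrees): let go below it the hatch sinks shut, let go above it it springs open to the stop. The push needed at the bar is under 2 N everywhere.
- hatch_hinge (a point): Middle of the hatch's hinge line, 70 mm behind the case's origin and at y = -50 mm of the case, 128 mm above the bench. Fixed to the case. Its frame turns with the hatch.
- hatch_bar (a point): Middle of the hatch's handle: a round steel bar, 14 mm thick, parallel to the hinge line, 222 mm from it, in the plane of the plate, standing out in front of the hatch's free edge with a 35 mm clear gap between bar and edge (open above and below). Two 12 mm wide brackets hold its ends, 152 mm clear between them. 128 mm above the bench when shut, moves on a 222 mm arc about the hinge line; the round bar can turn between the fingers.
- fader (a joint): Travel of the charge-rate fader's grip in m, 0 at the rear end of its track to 0.10 at the front end: it grows towards the case's front (-x of the case). It takes about 1.5 N to move and stays where it is left.
- fader_top (a point): Centre of the top face of the fader's grip, a grey upright block, 20 mm along the track x 28 mm across it x 40 mm high, so this point is 180 mm above the bench. The track is an aluminium bar (150 x 40 x 14 mm) on top of the console, parallel to the case's x axis, on the line y = +120 mm of the case.
- pointer: Small steel clip, 12 mm wide x about 24 mm long x 18 mm high, fixed on the console just outside the track, its pointed nose towards the track. Origin: on the console's top (125 mm above the bench), on the line through the nose; its axes are parallel to the case's. The grip is level with it when the middle of the grip has the same x, along the case, as this point.
- pack_center (a point): Bystander: orange and black battery pack, 110 x 70 x 65 mm, lying on the bench to the right of the case (-y); point at its centre, 32 mm up.
- tape_mid (a point): Bystander: black roll of tape, 100 mm across, 25 mm high, on the bench to the left of the case (+y); point at its centre, half-way up.
- can_mid (a point): Bystander: metal can, 64 mm across, 100 mm high, standing on the bench to the left of the case; point at its centre, half-way up.

How it is judged:
On the way, in this order (a step that is already met when the one before it is completed fails the run):
1. the fader's grip stands level with the pointer (x of fader_top in the frame of pointer between -0.008 and 0.008 m and value of joint hatch below 0.2 rad), for 0.3 s.
2. the hatch is raised past its balance point (value of joint hatch above 0.8 rad), for 0.2 s.
At the end, for the whole second after the job is handed in: Fader grip within 8 mm of level with the pointer and let go; hatch held still by the fingers at 0.55 to 0.73 rad (balance point 0.75), after having been raised to over 0.80 rad for a moment; program finishes while holding (x of fader_top in the frame of pointer between -0.008 and 0.008 m and value of joint hatch between 0.55 and 0.73 rad and velocity of joint hatch between -0.06 and 0.06 rad/s and contact force between the fingers and hatch above 0.5 N and contact force between the fingers and fader below 0.1 N); the arm keeps its last pose, push and grip.
It fails at once if the hatch springs right open (beyond 1.15 rad) (value of joint hatch above 1.15 rad).
It fails at once if the pack is shifted by more than 30 mm (distance of pack_center from where it was at the start of the episode above 0.03 m).
It fails at once if the tape is shifted by more than 30 mm (distance of tape_mid from where it was at the start of the episode above 0.03 m).
It fails at once if the can is shifted by more than 30 mm (distance of can_mid from where it was at the start of the episode above 0.03 m).
It also fails if it takes over 50 s, if anything falls off the work surface, if the arm or the gripper's body presses on something with over 40 N, if the wrist force passes 120 N, or if a joint passes its speed limit or range.

## Working session

There is one attempt and no reset: what is moved stays moved. The work goes in short steps, Python scripts to look and compute and a tool call to move; the robot and the scene stay as the last step left them, time stands still between calls to the robot, and variables do not carry over. Pictures are saved under pics/ and viewed, at most 10 in all, crops included, and the job is handed in when it is done.

Besides the shell and the picture viewer there is one more tool, called after "Call:" by a JSON object that holds its "name" and its "arguments", one argument or row to a line. arm_command: Moves the arm, as the interface text tells. Its arguments: {"type":"object","properties":{"series":{"type":"array"}},"required":["series"]}

```bash
mkdir -p pics; ls
cat > h.py <<'E'
import numpy as np, cv2
from station import ctrl
from scipy.spatial.transform import Rotation as R
def cam(n):
    p=ctrl.camera_params(n); return p
def rot(p):
    a=np.array(p["attitude"],float)
    return a if a.shape==(3,3) else R.from_quat(a[[1,2,3,0]]).as_matrix()
def ray(n,uv):
    p=cam(n);K=np.array(p["camera_matrix"]);k=p["k1"]
    s=np.linalg.inv(K)@np.array([uv[0],uv[1],1.]);d=s[:2].copy();x=d.copy()
    for _ in range(30): x=d/(1+k*(x@x))
    v=rot(p)@np.array([x[0],x[1],1.]);return np.array(p["xyz"],float),v
def onz(n,uv,z):
    o,v=ray(n,uv);return o+v*(z-o[2])/v[2]
def proj(n,P):
    p=cam(n);K=np.array(p["camera_matrix"]);c=rot(p).T@(np.array(P)-np.array(p["xyz"]))
    x=c[:2]/c[2];x=x*(1+p["k1"]*(x@x));return (K@np.array([x[0],x[1],1]))[:2]
def snap(n,f):
    im=cv2.cvtColor(ctrl.snapshot(n),cv2.COLOR_RGB2BGR);cv2.imwrite("pics/"+f,im);return im
E
python3 - <<'E'
from h import *
for n in("scene","top"): print(cam(n)); snap(n,n+"0.png")
s=ctrl.get_state();print({k:np.round(v,3) for k,v in s.items()})
E
```

```text
pics
{'camera_matrix': array([[405.27699302,   0.        , 314.01921558],
       [  0.        , 405.27699302, 204.68228023],
       [  0.        ,   0.        ,   1.        ]]), 'k1': -0.024986336330999327, 'xyz': array([1.12549859, 0.33678758, 0.90733745]), 'attitude': array([-0.15336501,  0.4358685 ,  0.8331633 , -0.3038696 ])}
{'camera_matrix': array([[457.22676326,   0.        , 316.90655423],
       [  0.        , 457.22676326, 190.28566807],
       [  0.        ,   0.        ,   1.        ]]), 'k1': -0.05194592387757158, 'xyz': array([ 0.32731533, -0.05528358,  1.40376182]), 'attitude': array([-0.0782902 ,  0.71982203, -0.68566383,  0.07477969])}
{'t': np.float64(0.1), 'qpos': array([ 1.215,  0.629,  0.038,  1.518, -0.027,  0.996, -0.02 ]), 'joint_velocities': array([-0.002, -0.002,  0.001, -0.004,  0.001,  0.001,  0.001]), 'joint_torque': array([ 3.0000e-03, -5.6453e+01,  1.2300e+00, -1.9397e+01,  1.1000e-02,
        5.0000e-03,  0.0000e+00]), 'position': array([ 0.186, -0.622,  0.194]), 'orientation': array([-0.001,  0.99 ,  0.144, -0.   ]), 'contact_force': array([-0.017, -0.316, -0.079]), 'ft_torque': array([0.019, 0.036, 0.018]), 'grip_force': np.float64(0.0), 'opening': np.float64(1.002)}
```

View pics/top0.png

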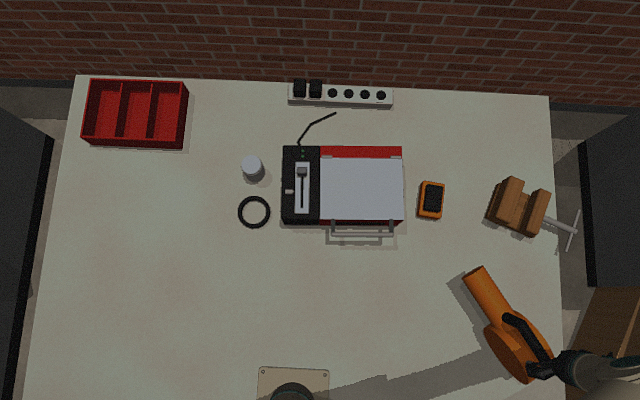

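View pics/scene0.png

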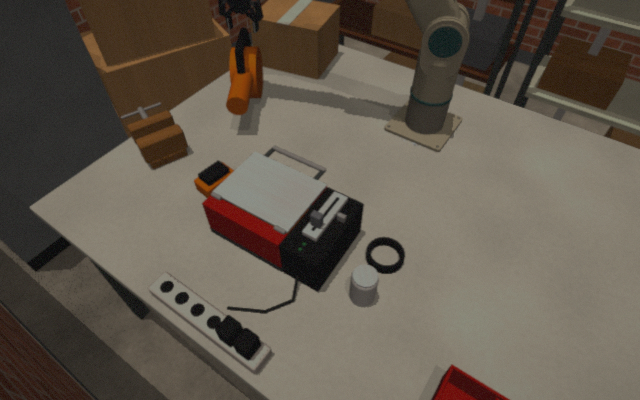

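The top view shows the case at about (343,186). The fader grip is at (302,171), the pointer at (289,191) and the bar at about (362,236). The can is at (252,167), the tape at (254,211) and the pack at (431,199). I'll enlarge the case region for exact pixels.

Run:
```python
from h import *
im=cv2.imread("pics/top0.png");a=cv2.resize(im[135:250,270:410],None,fx=5,fy=5,interpolation=cv2.INTER_CUBIC)
cv2.imwrite("pics/c0.png",np.clip(a*1.6,0,255).astype(np.uint8))
```

```text
(no output)
```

View pics/c0.png

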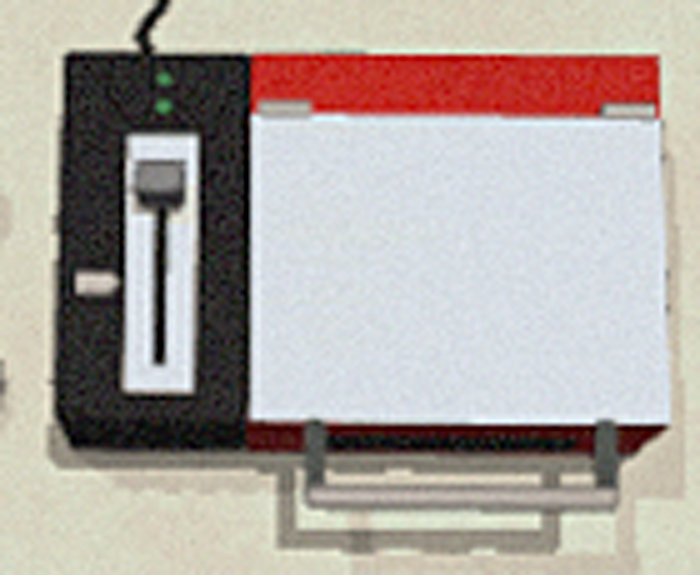

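The crop shows the plate with corners at about (249,117), (662,118), (671,424) and (250,420). The bar runs (308,494) to (615,498), the pointer nose is at (119,284), and the grip's top face covers rows 160–197 around column 161.

Run:
```python
from h import *
f=lambda u,v:((u+.5)/5-.5+270,(v+.5)/5-.5+135)
for nm,u,v,z in [("hRL",249,117,.131),("hRR",662,118,.131),("hFR",671,424,.131),("hFL",250,420,.131),("barL",308,494,.131),("barR",615,498,.131),("griprear L",138,160,.18),("griprear R",186,160,.18),("ptr",97,283,.143),("nose",119,284,.139),("trkRL",127,133,.139),("trkRR",199,134,.139),("trkFL",122,391,.139),("trkFR",194,394,.139),("caseRL",67,55,.125),("caseRR",659,57,.125)]:
    print(nm,np.round(onz("top",f(u,v),z),4))
im=cv2.imread("pics/top0.png",0).astype(int)
print(im[162:180,294:312])
for nm,u,v,z in [("can",252,161,.1),("tape",254,211,.02),("pack",433,197,.06)]: print(nm,onz("top",(u,v),z))
```

```text
hRL [ 0.7035 -0.0446  0.131 ]
hRR [ 0.7148 -0.284   0.131 ]
hFR [ 0.5356 -0.2906  0.131 ]
hFL [ 0.5265 -0.0536  0.131 ]
barL [ 0.4863 -0.0879  0.131 ]
barR [ 0.4922 -0.2596  0.131 ]
griprear L [0.6613 0.0153 0.18  ]
griprear R [ 0.6626 -0.0113  0.18  ]
ptr [0.5984 0.0364 0.143 ]
nose [0.5993 0.0242 0.139 ]
trkRL [0.6882 0.0249 0.139 ]
trkRR [ 0.6896 -0.0165  0.139 ]
trkFL [0.5381 0.0189 0.139 ]
trkFR [ 0.5384 -0.0215  0.139 ]
caseRL [0.7379 0.0637 0.125 ]
caseRR [ 0.7538 -0.2831  0.125 ]
[[ 19  80 118 128 123 125 124 125 123 120 120 122 121 123 127  89  17  17]
 [ 20  91 138 148 143 145 144 142 148 147 142 144 142 146 156 105  16  23]
 [  8  82 133 143 136 135 138 140 141 138 143 137 141 141 147 102  16  25]
 [ 20  87 130 146 139 143 143 143 142 139 140 142 141 140 150 100  12  21]
 [ 19  95 128 139 131 134 137 133 135 139 134 134 130 140 152  99  11  22]
 [  3 121 125  88  66  62  62  63  61  62  59  73  69 118 153  98   3  20]
 [  2 122 132  87  72  82  80  80  83  82  83  74  80 126 151 103   6  26]
 [ 15 126 114  71  77  80  86  83  84  86  86  80  61 119 150 102  11  22]
 [ 11 1
[... 165 characters left out ...]
 72  80  83  82  80  72  64  56 120 147  94  16  27]
 [  7 101  97  47  37  48  44  51  48  48  46  36  38 121 149  92  13  31]
 [ 13 125 126  63  13  26  26  23  24  20  23  25  38 121 148  93   0  28]
 [  2 116 127  77  30  28  34  29  31  30  24  23  52 123 143  93  19  28]
 [  3 125 124  95  71  52  50  40  19  47  53  50  99 136 143  96   9  15]
 [  1 126 128 110 104 102  81  37   1  51  92  97 125 142 141  91   3  19]
 [ 14 122 148 145 146 151 120  53   4  65 127 140 137 136 142  95   4  20]
 [ 10 119 148 142 139 146 114  48   4  93 133 142 135 136 145  98   7  22]]
can [0.69384362 0.15484696 0.1       ]
tape [0.55752078 0.14895069 0.02      ]
pack [ 0.61949944 -0.3913512   0.06      ]
```

Call:
{"name": "arm_command", "arguments": {
  "series": [-1,0.2,0.3,0.6,0.2,-1,0.4,0.6,0.6,0.4,-1,0.6,0.8,0.6,0.5,-1,0.6,0.8,0.4,0.5,-1,0.6,0.8,0,0.5,-1,0.6,0.8,0,0.5,-1,0.6,0.8,0,0.5,-1,0.6,0.8,0,0.5,-1,0.6,0.8,0,0.5,-1,0.6,0.8,0,0.5,-1,0.6,0.8,0,0.5,-1,0.6,0.8,0,0.5,-1,0.6,0.8,0,0.5,-1,0.6,0.8,0,0.5,-1,0.6,0.8,0,0.5,-1,0.6,0.8,0,0.5,-1,0.6,0.8,0,0.5,-1,0.6,0.8,0,0.5,-1,0.6,0.8,0,0.5,-1,0.5,0.8,0,0.5]
}}

```text
t: 2.6
position: [0.6382, -0.01, 0.2826]
orientation: [-0.0, 0.685, 0.729, -0.0]
contact_force: [-1.0, -0.4, -0.4]
opening: 1.0
grip_force: 0.0
```

```bash
cat >> h.py <<'E'
def st():
    s=ctrl.get_state();r=R.from_quat(np.array(s["orientation"])[[1,2,3,0]]).as_matrix()
    y=r[:,1];a=np.degrees(np.arctan2(y[1],y[0]))
    print("t",round(float(s["t"]),2),"p",np.round(s["position"],4),"closing deg",round(a,2),"tilt",np.round(r[:2,2],3),"F",np.round(s["contact_force"],2),"open",round(float(s["opening"]),3),"grip",round(float(s["grip_force"]),1),"q",np.round(s["qpos"],2))
    return s
E
python3 -c "
from h import *
st();print(onz('top',(302,170.2),.18))"
```

```text
t 2.6 p [ 0.6382 -0.01    0.2826] closing deg 3.52 tilt [-0.001 -0.   ] F [-0.99 -0.45 -0.42] open 1.0 grip 0.0 q [ 0.21  0.56 -0.41  1.42  0.23  1.2  -0.17]
[0.65162005 0.00142701 0.18      ]
```

Call:
{"name": "arm_command", "arguments": {
  "series": [-1,0.34,0.29,-0.4,-0.15,-1,0,0,-0.7,0,-1,0,0,-0.7,0,-1,0,0,-0.6,0,-1,0,0,-0.5,0,-1,0,0,-0.35,0,-1,0,0,0,0,1,0,0,0,0,1,0,0,0,0,1,0,0,0,0,1,0,0,0,0,1,0,0,0,0,1,0,0,0,0,1,0,0,0,0]
}}

```text
t: 4.35
position: [0.6514, 0.0007, 0.1532]
orientation: [-0.0, 0.693, 0.721, 0.0]
contact_force: [-0.9, 0.2, 0.5]
opening: -0.002
grip_force: 0.0
```

```bash
python3 -c "
from h import *
st()"
```

```text
t 4.35 p [0.6514 0.0007 0.1532] closing deg 2.2 tilt [0. 0.] F [-0.91  0.16  0.53] open -0.002 grip 0.0 q [ 0.17  0.7  -0.37  1.55  0.29  0.95 -0.25]
```

Run:
```python
from h import *
a=snap("top","t1.png")[110:260,240:440];b=snap("scene","s1.png")[140:300,180:420]
a=cv2.resize(a,(533,400));b=cv2.resize(b,(600,400))
b=cv2.resize(b,(260,173));c=cv2.resize(cv2.imread("pics/s1.png")[160:300,230:430],(800,560),interpolation=cv2.INTER_CUBIC)
cv2.imwrite("pics/s1c.png",np.clip(c*1.5,0,255).astype(np.uint8))
print(proj("scene",[.6514,0,.18]),proj("scene",[.6514,0,.153]))
```

```text
[315.08534393 212.84440702] [315.1694358  220.02437723]
```

View pics/s1c.png

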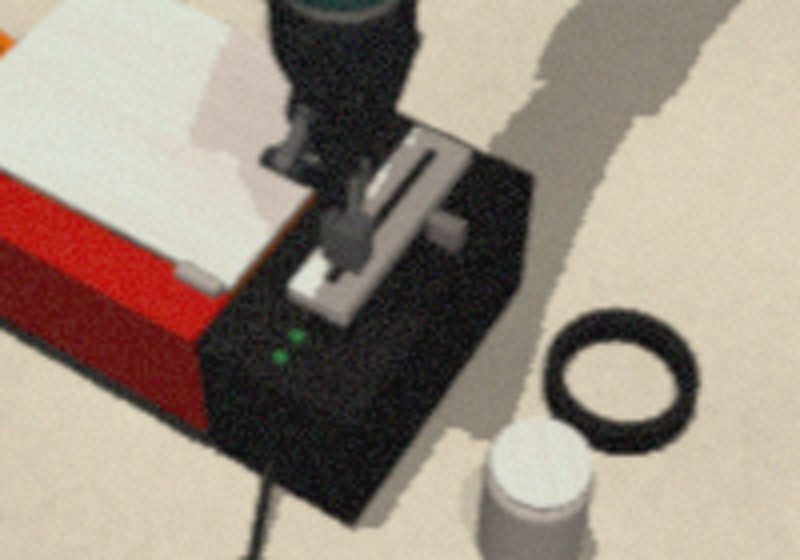

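The crop shows the grip at about (347,235) with a dark finger above it at (352,190). A second part sits at (285,150), so the fingers may not be around the grip. I'll take a closer look in both views.

Run:
```python
from h import *
g=lambda c:np.clip((c/255.)**.55*255*1.1,0,255).astype(np.uint8)
c=cv2.resize(cv2.imread("pics/s1.png")[160:235,285:345],(440,550),interpolation=cv2.INTER_CUBIC)
p=proj("top",[.6514,0,.18]);print(p)
d=cv2.resize(cv2.imread("pics/t1.png")[140:230,270:325],(336,550),interpolation=cv2.INTER_CUBIC)
cv2.imwrite("pics/z1.png",g(np.hstack([c,d])))
```

```text
[302.51031129 170.30094761]
```

View pics/z1.png

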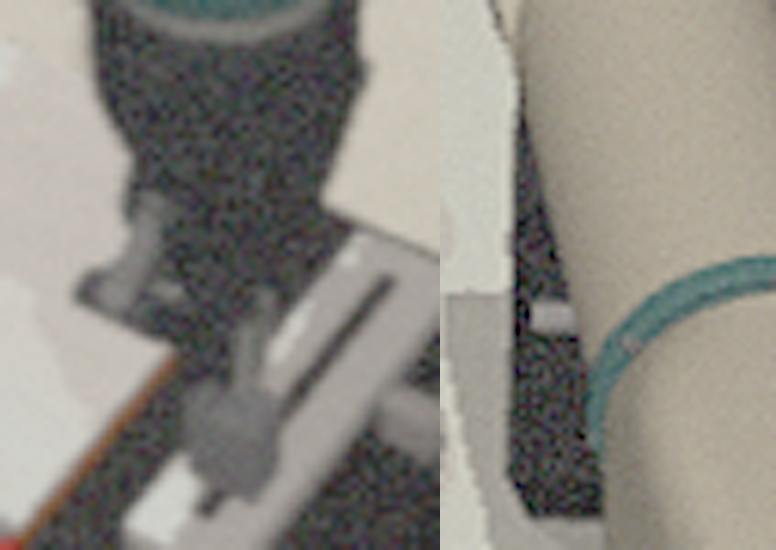

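The fingers' state is unclear: one dark pad is at (100,290), the other part is behind the grip at (250,370), and the opening reads zero. I'll open the gripper, raise it slightly and compare.

Call:
{"name": "arm_command", "arguments": {
  "series": [-1,0,0,0,0,-1,0,0,0,0,-1,0,0,0,0,-1,0,0,0,0,-1,0,0,0,0,-1,0,0,0,0]
}}

```text
t: 5.2
position: [0.6514, 0.0007, 0.1532]
orientation: [0.0, 0.693, 0.721, 0.0]
contact_force: [0.5, 0.6, -0.4]
opening: 0.998
grip_force: 0.0
```

Run:
```python
from h import *
st()
g=lambda c:np.clip((c/255.)**.5*255*1.1,0,255).astype(np.uint8)
im=snap("scene","s2.png")
f=lambda i:cv2.resize(i[165:235,285:340],(393,500),interpolation=cv2.INTER_CUBIC)
cv2.imwrite("pics/z2.png",g(np.hstack([f(cv2.imread("pics/s1.png")),f(im)])))
```

```text
t 5.2 p [0.6514 0.0007 0.1532] closing deg 2.2 tilt [0. 0.] F [ 0.5   0.64 -0.38] open 0.998 grip 0.0 q [ 0.17  0.7  -0.37  1.55  0.29  0.95 -0.25]
```

View pics/z2.png

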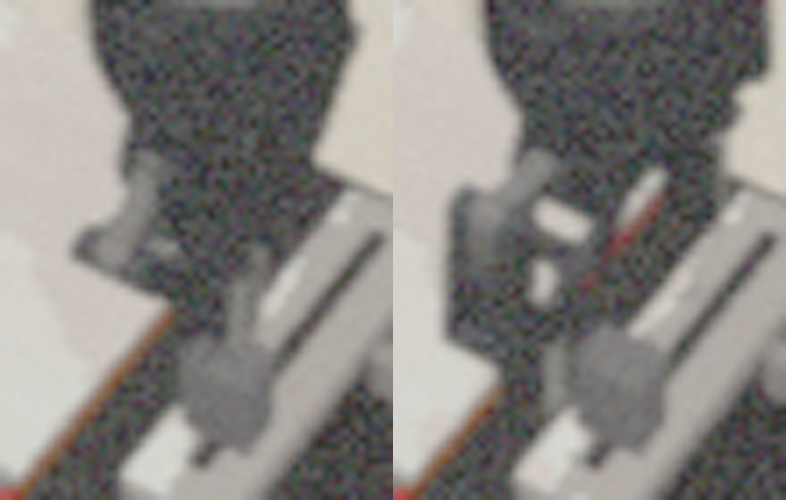

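The right half shows the gripper open. The grip stands free at about (620,385) with the +x finger at (555,380), level with the grip's top. In the left half, shut, the tips ended just above the grip, so the fingers were too high despite the TCP reading. I'll descend 10 mm and close again.

Call:
{"name": "arm_command", "arguments": {
  "series": [-1,0,0,-0.13,0,-1,0,0,-0.12,0,-1,0,0,0,0,1,0,0,0,0,1,0,0,0,0,1,0,0,0,0,1,0,0,0,0,1,0,0,0,0,1,0,0,0,0]
}}

```text
t: 6.38
position: [0.6516, 0.0007, 0.1436]
orientation: [0.0, 0.693, 0.721, 0.0]
contact_force: [-0.3, 0.1, 3.8]
opening: 0.004
grip_force: 1.6
```

Run:
```python
from h import *
st()
im=snap("scene","s3.png");snap("top","t3.png")
g=lambda c:np.clip((c/255.)**.5*255*1.1,0,255).astype(np.uint8)
c=im[150:235,270:345].copy();c=cv2.resize(c,None,fx=7,fy=7,interpolation=cv2.INTER_CUBIC)
P=lambda p:tuple(int(round(x)) for x in ((proj("scene",p)-[270,150]+.5)*7-.5))
for p,col in [((.6514,.0007,.143),(0,0,255)),((.6514,.0007,.162),(0,255,0)),((.6514,.0007,.216),(255,0,0)),((.7,.1,.0),(255,0,255))]: cv2.circle(c,P(p),4,col,-1)
s=im.shape
cv2.imwrite("pics/z3.png",g(c))
```

```text
t 6.38 p [0.6516 0.0007 0.1436] closing deg 2.2 tilt [0.001 0.   ] F [-0.32  0.07  3.82] open 0.004 grip 1.6 q [ 0.17  0.71 -0.37  1.56  0.3   0.93 -0.26]
```

View pics/z3.png

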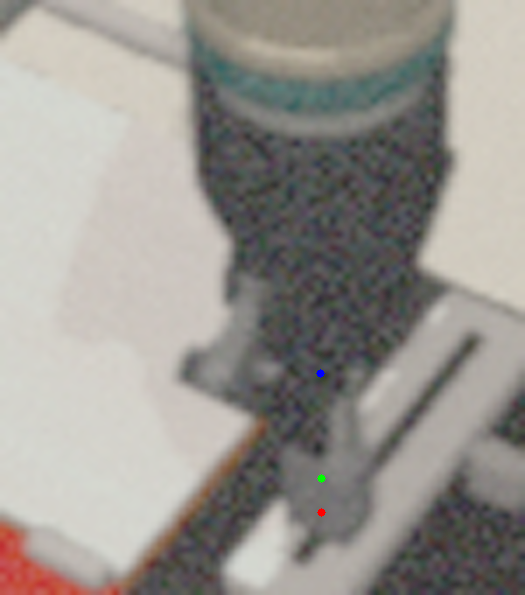

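The tips appear to end at the grip's top: the black body and fingers stop near (300,440), with the grip directly below. The 3.8 N upward force agrees with that. The real tips are therefore about 36 mm above the reported TCP, so I'll open and descend in small steps while watching the force.

Call:
{"name": "arm_command", "arguments": {
  "series": [-1,0,0,0.1,0,-1,0,0,0,0,-1,0,0,0,0,-1,0,0,0,0,-1,0,0,-0.2,0,-1,0,0,-0.2,0,-1,0,0,0,0]
}}

```text
t: 7.35
position: [0.6505, 0.0006, 0.1299]
orientation: [-0.001, 0.693, 0.721, -0.001]
contact_force: [-1.2, 0.1, -0.1]
opening: 0.999
grip_force: 0.0
```

Call:
{"name": "arm_command", "arguments": {
  "series": [-1,0,0,-0.15,0,-1,0,0,0,0]
}}

```text
t: 7.6
position: [0.651, 0.0006, 0.1247]
orientation: [-0.0, 0.693, 0.721, -0.0]
contact_force: [0.5, -0.0, 0.5]
opening: 1.002
grip_force: 0.0
```

Call:
{"name": "arm_command", "arguments": {
  "series": [-1,0,0,-0.12,0,-1,0,0,0,0]
}}

```text
t: 7.85
position: [0.6511, 0.0006, 0.12]
orientation: [-0.0, 0.693, 0.721, -0.0]
contact_force: [-0.1, -0.6, 0.3]
opening: 0.998
grip_force: 0.0
```

Call:
{"name": "arm_command", "arguments": {
  "series": [1,0,0,0,0,1,0,0,0,0,1,0,0,0,0,1,0,0,0,0,1,0,0,0,0,1,0,0,0,0]
}}

```text
t: 8.6
position: [0.6516, 0.0007, 0.1207]
orientation: [0.0, 0.693, 0.721, 0.0]
contact_force: [0.1, 0.4, 2.7]
opening: 0.217
grip_force: 59.6
```

Run:
```python
from h import *
st()
```

```text
t 8.6 p [0.6516 0.0007 0.1207] closing deg 2.21 tilt [ 0. -0.] F [0.12 0.43 2.72] open 0.217 grip 59.6 q [ 0.17  0.73 -0.36  1.58  0.31  0.89 -0.27]
```

Call:
{"name": "arm_command", "arguments": {
  "series": [1,-0.1,0,0,0,1,-0.16,-0.01,0,0,1,-0.16,-0.01,0,0,1,-0.16,0,0,0,1,-0.16,-0.01,0,0,1,-0.16,-0.01,0,0,1,-0.16,0,0,0,1,-0.12,-0.01,0,0,1,-0.1,0,0,0,1,0,0,0,0,1,0,0,0,0,1,0,0,0,0]
}}

```text
t: 10.1
position: [0.5995, -0.0015, 0.1206]
orientation: [-0.0, 0.693, 0.721, -0.0]
contact_force: [-0.5, -0.2, 7.3]
opening: 0.219
grip_force: 60.5
```

Call:
{"name": "arm_command", "arguments": {
  "series": [-1,0,0,0,0,-1,0,0,0,0,-1,0,0,0,0,-1,0,0,0,0,-1,0,0,0.3,0,-1,0,0,0.6,0,-1,0,0,0.8,0,-1,0,0,0.8,0,0.2,-0.4,-0.6,0,0,0.2,-0.4,-0.6,0,0,0.2,-0.4,-0.6,0,0,0.2,-0.4,-0.6,0,0,0.2,-0.4,-0.6,0,0,0.2,-0.4,-0.6,0,0,0.2,-0.4,-0.7,0,0,0.2,0,0,0,0,0.2,0,0,0,0]
}}

```text
t: 12.22
position: [0.4888, -0.1727, 0.2211]
orientation: [0.0, 0.693, 0.721, 0.001]
contact_force: [0.6, -0.2, 0.1]
opening: 0.405
grip_force: 0.0
```

Run:
```python
from h import *
s=st();p=np.array(s["position"])
im=snap("scene","s4.png");snap("top","t4.png")
g=lambda c:np.clip((c/255.)**.6*255*1.1,0,255).astype(np.uint8)
f=lambda i,x0,y0,w,h,k:cv2.resize(i[y0:y0+h,x0:x0+w],None,fx=k,fy=k,interpolation=cv2.INTER_CUBIC)
for z in(0,.073): print(proj("scene",p+[0,0,z]))
t=cv2.imread("pics/t4.png")
a=f(im,220,90,135,140,4)    # 540x560
b=f(t,275,155,43,93,6)      # 258x558
b=cv2.copyMakeBorder(b,0,2,0,0,cv2.BORDER_CONSTANT)
cv2.imwrite("pics/z4.png",g(np.hstack([a,b])))
```

```text
t 12.22 p [ 0.4888 -0.1727  0.2211] closing deg 2.22 tilt [0.001 0.   ] F [ 0.61 -0.15  0.07] open 0.405 grip 0.0 q [ 0.58  0.43 -0.41  1.84  0.21  0.91  0.1 ]
[296.13908822 132.95953199]
[294.86178119 109.89654666]
```

View pics/z4.png

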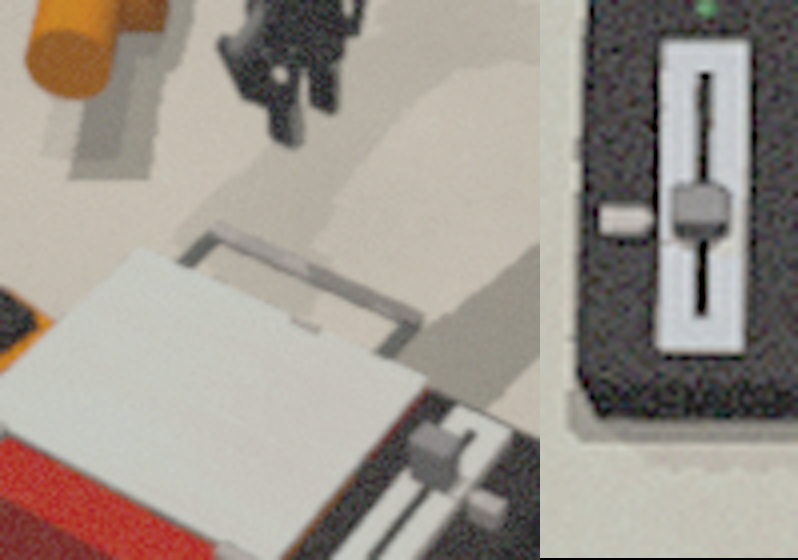

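The fader grip is now beside the pointer: in the right crop the grip top is at rows 183–225 and the pointer at rows 203–237. In the left crop the tips are at (288,143) and (325,108), about 30–36 mm above the reported TCP, and the whole gripper is shifted with them. I'll check the levelling numerically.

Run:
```python
from h import *
t=cv2.imread("pics/t4.png",0).astype(int)
print(t[182:198,297:306].mean(1).round().astype(int))
print(t[182:200,284:296])
yaw=.041;ex=np.array([np.cos(yaw),np.sin(yaw),0])
for r in(184.5,185,185.5,186): print(r,onz("top",(302,r),.18)@ex-.010)
for r in(188.5,189,189.5,190,191,191.5,192): print(r,onz("top",(289,r),.143)@ex)
# hinge/bar check
s=cv2.imread("pics/t4.png");
```

```text
[110 109 109  86  77  85  85  87  88  78  38  28  43  74  95 112]
[[ 32  27  22  29  29  30  35  20  35  25   2 127]
 [ 24  33  31  20  22  29  30  27  25   9  12 128]
 [ 29  24  32  20  16  37  23  15  32  15   6 125]
 [ 30  27  28  26  25  27  22  32  27  29  12 130]
 [ 25  27  27  23  24  19  24  31  26  24   9 127]
 [ 29  14  25  24  21  25  18  22  32  19   2 134]
 [ 21  24  31  33  29  31  30  33  24  12   4 130]
 [ 16  70  84  78  72  71  73  73  58  29   5 130]
 [  4 113 138 131 128 132 131 135 115  61  11 130]
 [ 16 107 129 126 126 127 131 131 129  92  23 136]
 [ 14 112 132 121 126 125 123 123  97  52  22 133]
 [ 18  80  99  85  89  91  92  84  58  20  18 133]
 [ 16  23  26  30  35  35  33  34  27  11  17 127]
 [ 25  31  19  20   0  14   9  16   5  23  27 101]
 [ 24  33  29  29  25  33  26  24  31  26  28 130]
 [ 30  26  26  25  30  24  32  30  27  24  27 128]
 [ 22  27  27  29  18  30  24  27  31  22  29 126]
 [ 26  15  20  27  31  31  33  30  35  23  20 128]]
184.5 0.6004876479317324
185 0.5990768823882634
185.5 0.5976668040987614
186 0.5962574120357509
188.5 0.6072387583757572
189 0.6057908530899374
189.5 0.604343647527266
190 0.6028971406410603
191 0.6000062187189782
191.5 0.5985618015973858
192 0.5971180789808175
```

Call:
{"name": "arm_command", "arguments": {
  "series": [0.2,0,0,-0.7,0,0.2,0,0,-0.7,0,0.2,0,0,-0.7,0,0.2,0,0,-0.4,0,0.2,0,0,-0.3,0,0.2,0,0,-0.3,0,0.2,0,0,0,0]
}}

```text
t: 13.2
position: [0.4879, -0.1732, 0.0959]
orientation: [-0.0, 0.693, 0.721, -0.0]
contact_force: [-0.5, 0.7, 0.3]
opening: 0.403
grip_force: 0.0
```

Call:
{"name": "arm_command", "arguments": {
  "series": [0.2,0,0,-0.25,0,0.2,0,0,-0.2,0,0.2,0,0,0,0,1,0,0,0,0,1,0,0,0,0,1,0,0,0,0,1,0,0,0,0]
}}

```text
t: 14.08
position: [0.4878, -0.1733, 0.0786]
orientation: [-0.0, 0.693, 0.721, -0.0]
contact_force: [-1.9, 0.1, 2.9]
opening: 0.136
grip_force: 58.6
```

Run:
```python
from h import *
s=st()
```

```text
t 14.07 p [ 0.4878 -0.1733  0.0786] closing deg 2.2 tilt [-0.001 -0.   ] F [-1.87  0.11  2.89] open 0.136 grip 58.6 q [ 0.5   0.63 -0.32  1.99  0.35  0.58 -0.01]
```

Run:
```python
import numpy as np
def T(a,b,n):
    s=np.linspace(0,1,n+1);s=s*s*(3-2*s);th=a+(b-a)*s
    d=.222*(1-np.cos(th));z=.222*np.sin(th)
    P=np.c_[d*np.cos(.041),d*np.sin(.041),z]/.04
    Q=np.round(P,2);print(th.round(3)[-1]);print(np.diff(Q,axis=0).round(2).tolist())
T(0,.65,14);T(.65,.85,7);T(.85,.645,8)
```

```text
0.65
[[0.0, 0.0, 0.05], [0.0, 0.0, 0.15], [0.02, 0.0, 0.23], [0.03, 0.0, 0.28], [0.05, 0.0, 0.34], [0.08, 0.01, 0.35], [0.11, 0.0, 0.37], [0.14, 0.01, 0.36], [0.15, 0.0, 0.34], [0.16, 0.01, 0.29], [0.15, 0.01, 0.25], [0.12, 0.0, 0.19], [0.09, 0.01, 0.12], [0.03, 0.0, 0.04]]
0.85
[[0.04, 0.0, 0.05], [0.1, 0.0, 0.12], [0.14, 0.01, 0.17], [0.16, 0.0, 0.17], [0.15, 0.01, 0.15], [0.12, 0.01, 0.11], [0.05, 0.0, 0.04]]
0.645
[[-0.04, 0.0, -0.03], [-0.1, -0.01, -0.09], [-0.13, 0.0, -0.13], [-0.14, -0.01, -0.15], [-0.14, -0.01, -0.15], [-0.12, 0.0, -0.14], [-0.08, 0.0, -0.1], [-0.03, 0.0, -0.04]]
```

Call:
{"name": "arm_command", "arguments": {
  "series": [1,0,0,0.05,0,1,0,0,0.15,0,1,0.02,0,0.23,0,1,0.03,0,0.28,0,1,0.05,0,0.34,0,1,0.08,0.01,0.35,0,1,0.11,0,0.37,0,1,0.14,0.01,0.36,0,1,0.15,0,0.34,0,1,0.16,0.01,0.29,0,1,0.15,0.01,0.25,0,1,0.12,0,0.19,0,1,0.09,0.01,0.12,0,1,0.03,0,0.04,0,1,0,0,0,0,1,0,0,0,0]
}}

```text
t: 16.08
position: [0.5322, -0.1715, 0.2133]
orientation: [-0.001, 0.693, 0.72, -0.001]
contact_force: [-7.2, 0.2, 3.8]
opening: 0.134
grip_force: 58.7
```

Run:
```python
from h import *
s=st();p=np.array(s["position"])-[.4878,-.1733,.0786];print(p,np.arcsin(p[2]/.222),np.arccos(1-p[0]/.222))
im=snap("scene","s5.png")
g=lambda c:np.clip((c/255.)**.6*255*1.1,0,255).astype(np.uint8)
cv2.imwrite("pics/z5.png",g(cv2.resize(im[60:260,195:375],None,fx=3,fy=3,interpolation=cv2.INTER_CUBIC)))
```

```text
t 16.07 p [ 0.5322 -0.1715  0.2133] closing deg 2.19 tilt [-0.002 -0.   ] F [-7.2   0.19  3.84] open 0.134 grip 58.7 q [ 0.53  0.5  -0.4   1.74  0.24  0.95  0.07]
[0.04438246 0.0017754  0.13469374] 0.6519385825431305 0.643369430904377
```

View pics/z5.png

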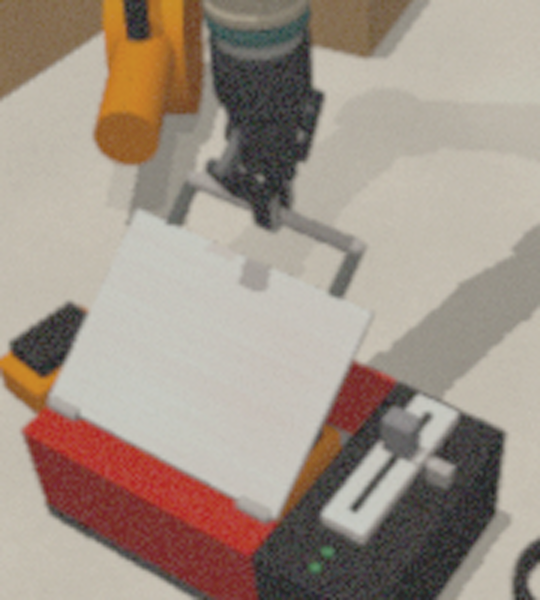

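The hatch is up at about 0.65 rad, with its bar between the fingers at (265,215). The fader grip is beside the pointer at (400,435) and (440,470). Next I go past balance, hold there, then ease back.

Call:
{"name": "arm_command", "arguments": {
  "series": [1,0.04,0,0.05,0,1,0.1,0,0.12,0,1,0.14,0.01,0.17,0,1,0.16,0,0.17,0,1,0.15,0.01,0.15,0,1,0.12,0.01,0.11,0,1,0.05,0,0.04,0,1,0,0,0,0,1,0,0,0,0,1,0,0,0,0,1,0,0,0,0]
}}

```text
t: 17.5
position: [0.5614, -0.1703, 0.2463]
orientation: [-0.001, 0.694, 0.72, -0.002]
contact_force: [-10.2, 0.6, 9.3]
opening: 0.139
grip_force: 58.7
```

Run:
```python
from h import *
s=st();p=np.array(s["position"])-[.4878,-.1733,.0786];print(p,np.arcsin(p[2]/.222),np.arccos(1-p[0]/.222))
im=snap("scene","s6.png")
# plate free-edge corner positions predicted for candidate angles vs picture
H=np.array([.711,-.165,.128]);yaw=.041;ex=np.array([np.cos(yaw),np.sin(yaw),0]);ey=np.array([-np.sin(yaw),np.cos(yaw),0])
for th in(.75,.8,.85,.9):
    u=-np.cos(th)*ex+np.array([0,0,np.sin(th)]);print(th,[(proj("scene",H+.18*u+y*ey)).round(1) for y in(-.119,.119)])
g=lambda c:np.clip((c/255.)**.6*255*1.1,0,255).astype(np.uint8)
cv2.imwrite("pics/z6.png",g(cv2.resize(im[60:260,195:375],None,fx=3,fy=3,interpolation=cv2.INTER_CUBIC)))
```

```text
t 17.5 p [ 0.5614 -0.1703  0.2463] closing deg 2.18 tilt [-0.005 -0.001] F [-10.18   0.61   9.26] open 0.139 grip 58.7 q [ 0.51  0.51 -0.41  1.62  0.22  1.06  0.07]
[0.07357137 0.00295092 0.16773888] 0.8565398794611015 0.8384752825554945
0.75 [array([235.9, 127.3]), array([315.6, 162.4])]
0.8 [array([233.9, 126.7]), array([314.1, 162.1])]
0.85 [array([231.8, 126.2]), array([312.5, 161.8])]
0.9 [array([229.6, 125.9]), array([310.8, 161.8])]
```

View pics/z6.png

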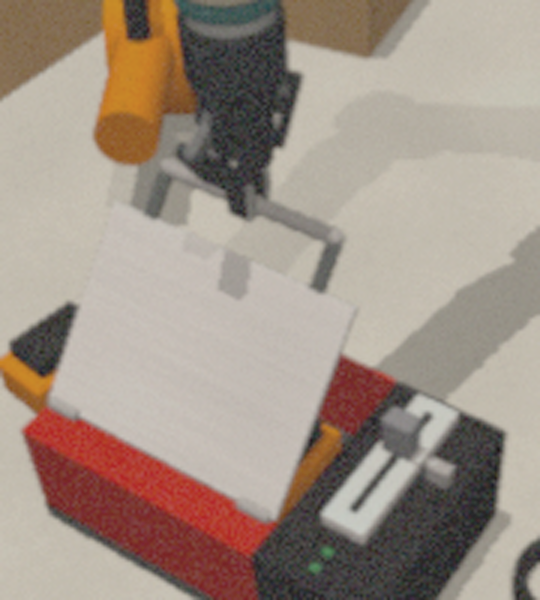

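The plate's free-edge corners at (115,203) and (355,307) match about 0.83 rad, and the tool pose gives 0.84–0.85. I'll nudge about 4 mm further for margin, hold, then ease back.

Call:
{"name": "arm_command", "arguments": {
  "series": [1,0.06,0,0.08,0,1,0,0,0,0,1,0,0,0,0,1,0,0,0,0,1,-0.06,0,-0.05,0,1,-0.1,-0.01,-0.09,0,1,-0.13,0,-0.13,0,1,-0.14,-0.01,-0.15,0,1,-0.14,-0.01,-0.15,0,1,-0.12,0,-0.14,0,1,-0.09,0,-0.12,0,1,-0.05,0,-0.06,0,1,0,0,0,0,1,0,0,0,0,1,0,0,0,0,1,0,0,0,0]
}}

```text
t: 19.55
position: [0.5324, -0.1715, 0.2137]
orientation: [-0.0, 0.694, 0.72, -0.001]
contact_force: [-6.5, -0.6, 6.1]
opening: 0.135
grip_force: 60.3
```

Run:
```python
from h import *
s=st();p=np.array(s["position"])-[.4878,-.1733,.0786];print(p,np.arcsin(p[2]/.222),np.arccos(1-p[0]/.222),np.abs(s["joint_velocities"]).max())
im=snap("scene","s7.png")
H=np.array([.711,-.165,.128]);yaw=.041;ex=np.array([np.cos(yaw),np.sin(yaw),0]);ey=np.array([-np.sin(yaw),np.cos(yaw),0])
for th in(.55,.6,.65,.7,.75):
    u=-np.cos(th)*ex+np.array([0,0,np.sin(th)]);print(th,[(proj("scene",H+.18*u+y*ey)).round(1) for y in(-.119,.119)])
g=cv2.cvtColor(im,cv2.COLOR_BGR2GRAY)
m=((g>95)&(np.ptp(im.astype(int),axis=2)<30)).astype(np.uint8)
# brightness profile crossing the plate's right (y=+) edge corner region
print(g[158:170,308:326])
```

```text
t 19.55 p [ 0.5324 -0.1715  0.2137] closing deg 2.18 tilt [-0.001 -0.001] F [-6.45 -0.62  6.07] open 0.135 grip 60.3 q [ 0.53  0.5  -0.4   1.74  0.23  0.95  0.07]
[0.04462985 0.00177968 0.13511296] 0.6543163716216803 0.6452247431965759 0.0025985420863622903
0.55 [array([243. , 131.4]), array([320.5, 165.6])]
0.6 [array([241.4, 130.2]), array([319.5, 164.6])]
0.65 [array([239.7, 129.1]), array([318.3, 163.7])]
0.7 [array([237.8, 128.1]), array([317., 163.])]
0.75 [array([235.9, 127.3]), array([315.6, 162.4])]
[[ 57  81 110 127 133 131 129 135 130 132 129 129 131 132 129 131 131 132]
 [ 95 100 120 128 132 131 130 132 133 133 131 133 130 134 131 131 134 131]
 [136 133 135 135 130 133 130 131 132 131 131 133 132 133 134 131 132 134]
 [142 142 140 139 138 135 133 129 130 133 134 133 133 133 131 132 133 131]
 [142 139 142 145 142 142 141 132 130 134 134 132 133 133 132 131 133 132]
 [140 141 139 143 142 141 142 137 139 137 125 123 132 132 132 131 133 132]
 [139 142 140 142 139 140 141 140 143 140 128 116 128 129 133 134 130 132]
 [142 140 141 141 139 139 141 143 139 139 116 114 128 134 132 132 135 135]
 [140 140 138 139 141 141 139 142 140 131 113 120 129 135 133 132 131 134]
 [137 137 138 141 139 139 138 138 139 121 113 126 132 136 136 135 134 135]
 [138 140 138 141 141 141 140 139 129 114 120 132 134 136 135 135 134 133]
 [138 139 140 139 139 142 139 137 124 116 131 135 134 135 135 135 132 136]]
```

```bash
python3 -c "
from station import ctrl
print(ctrl.close_job())"
```

```text
the job is handed in; nothing more can be done
None
```

I handed the job in with the fader about level with the pointer, within 2 mm by the camera. The hatch was raised to about 0.85 rad and eased back, and the fingers are now holding it still on its bar at about 0.65 rad. The hand-in gave no verdict.

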